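# Lock the programming head in the test fixture with a wedge

## Robot

A 7-joint arm with a two-finger parallel gripper is mounted at the origin on the work surface. World frame = base frame: x ahead of the robot, y to its left, z up, the work surface at z = 0. Lengths are in m, angles in rad, forces in N, time in s.
With the tool pointing down it reaches from about 0.425 to 0.925 m from the base axis. Payload 6.8 kg.
Tool frame: the origin (TCP) lies between the finger pads; the fingertips stand 25 mm ahead of it and the grasp point (between the pads) lies 6 mm ahead of it; z points along the fingers, y is the direction in which the jaws open and shut (so a half turn about z gives the same grasp; the last joint's range is limited). The gripper opens to 85 mm and grips with 20 to 120 N. Pads are 22 mm wide; open, the fingers measure 114 mm over their backs; the gripper's body (76 mm by 85 mm) begins 54 mm behind the grasp point. The pads swing forward as they close: fully open they stand 13 mm farther back than shut.
Start: joints at [-1.235, 0.477, 0.022, 1.555, -0.011, 1.109, -0.083], TCP at [0.29, 0.61, 0.256] pointing down, gripper open.
Joint ranges: [-2.96, 2.96], [-0.34, 2.1], [-1.41, 1.46], [0.24, 2.44], [-1.37, 4.51], [0.17, 1.92], [-2.96, 2.96]. Speed limits (rad/s): [2.39, 2.39, 3.14, 3.14, 3.14, 3.14, 3.14].

## Interface

Orientations are given as a unit quaternion [x, y, z, w].
In Python, from cell import state, read_camera, hand_in gives the robot as it stands. The module is installed in compiled form; this text tells all that it offers.
- The arm moves only by the tool arm_command, never from a script. Its argument "plan" is a list of rows, each a list of 7 numbers: the shift along the world's x, y, z in m, then the turn, a rotation vector about the world's x, y, z in rad, then the finger opening in m, from 0 to 0.0854. In form: [[tx, ty, tz, ax, ay, az, jaw], ...]. A call has 1 to 12 rows; each row shifts and turns the pose as measured when the row begins; what a row does not reach is not made up. A row lasts 1/12 s, in which the tool goes at most 41.7 mm and 7.16 degrees, less where a joint would pass 70% of its speed; a pose out of reach is approached as far as the arm can. A call is refused whole if a number of a shift passes 0.0417 or a number of a turn 0.125, either way. A call with a gripper value outside its range is refused whole. The fingers move at their own pace and stop on an object; "grip_force" is the grip in N (left out, the last holds). Time passes only in rows, so rows that do not move let the fingers close. It gives the time, the measured TCP pose, the force and the opening at its end, in the units of the state.
- state(): the state, without advancing time (a new reading comes with each control period).
- read_camera(name): name is "side" or "top" or "wrist"; returns a dict with "img" (384x512x3 uint8, red, green, blue), "range_z" (384x512 float32, m along the optical axis (not along the pixel's ray), 0 where there is no reading), "intrinsics" (3x3 intrinsics, pixels), "rvec" (rotation vector, rad) and "tvec" (3), from world to camera coordinates, as OpenCV has them; the wrist camera has in their place "T_tool_cam" (4x4, takes a point from camera to tool coordinates, whose origin is the TCP and whose axes are the flange's). Camera axes: x right, y down, z forward; pixel columns grow to the right and rows downward; lengths in m; the calibration is good to about 2 mm. A picture is of the moment at which its call begins: read the wrist's pose just before it.
- hand_in(): hands the job in, once; it reports no verdict.
The state is a dict: "t": time; "joint_positions": joint angles; "qvel": joint speeds; "tau": joint torques, N m; "tcp_pos": TCP position; "ee_rot": TCP orientation; "ft_force": force on the tool from outside, world axes, zero at the start; "ft_torque": the same for the moment, N m; "finger_gap": finger opening in m.
Only numpy, scipy, OpenCV 4.12 (cv2) and the standard library are available. Lean on these libraries where they do the work, as an engineer would, in place of code of your own. Each camera call takes 0.05 s, during which the arm holds its last target.

## Task

Take the wedge out of its blue rack, stand it thin end down in the slot between the grey programming head and the sloping bronze wall with its flat face towards the head, and let go of it. Then tap or press it down from above in gentle strokes until it locks the head tight against its stop, not so hard that the head's housing cracks, and leave it locked. Leave the crucible and the two spanner keys where they are.

Things in the scene. Friction and masses are not known exactly. Their poses are not given: they have to be found in the camera images.
- wedge: Loose wedge, grey blade, brass lug on top, 0.08 kg, 28 mm wide along x, z up. Origin: middle of the nose's lower end. Nose 4 mm thick, z 0 to 8 mm. Blade z 8 to 64: upright flat face at y +4; sloping face on the -y side, from y -4 at z 8 out 1 mm per 6 mm height to y -13.3 at z 64. Lug z 64 to 94, y -14 to +4. Starts in the rack on its nose, axes parallel to the rack's, tilted up to 0.05 rad.
- lug (a point): Centre of the wedge's lug (28 x, 18 y, 30 z mm), at (0, -5, 79) mm in the wedge's frame. Grip it here across its 18 mm.
- strike (a point): Middle of the lug's flat top, at (0, -5, 94) mm in the wedge's frame: tap or press here with shut fingers. It slides 4 to 13 mm at 3 to 9 N, pushing the head to the stop, then resistance climbs about 10 N per mm. Sinking, it shifts 1 mm to +y per 6 mm; fingers left on it hold it back, so lift off between strokes and repeat until one of about 20 N sinks it no more.
- rack: Blue steel holder, fixed, 55 (x) x 42 (y) x 40 mm high, origin under its centre, z up. Its pocket, 31 x 13.7 mm, floor 6 mm above the bench, holds the wedge upright, the wedge's origin over the rack's within 1 mm. Lift the wedge straight up 40 mm to clear it.
- fixture: Bronze fixture, fixed, base 104 (x) x 127 mm (y), 20 mm thick, origin under its centre, z up. From -y to +y: sloping wall, slot, grey head lying on the base, dark steel stop 34 mm tall. The stop's setting varies by 1.5 mm, so the depth at which the wedge locks (nose 5 to 17 mm above the bench) must be felt. Yaw within 0.7 rad of the rack's.
- slot (a point): Middle of the slot's mouth, level with the head's top, at (0, -28, 58) mm in the fixture's frame. Here the wall's face is 7.25 mm to -y, the head's face 4.2 to 7 mm to +y. The wedge goes in with axes parallel to the fixture's, flat face (+y) to the head. Let go with its nose 20 mm or more below the mouth, it settles upright and loose, nose 13 to 36 mm above the bench.
- wall (a point): Top edge of the sloping wall's face, 64 mm above the bench, at (0, -36.3, 64) mm in the fixture's frame. The face leans away from the head 1 mm per 6 mm of height, matching the wedge. Below the slot the base is open to the bench over 48 mm along x (24 mm either side of the slot's middle).
- head: Matte grey programming head, loose, 0.35 kg, rubber-soled, 80 (x) x 50 (y) x 38 mm (z), origin under its centre, axes parallel to the fixture's, top 58 mm above the bench. Its -y face, 25 mm from its origin, bounds the slot. It starts 0.8 to 2 mm short of the stop. A squeeze over 10 N locks it tight, over 45 N cracks it; the squeeze left by repeated strokes is 0.8 to 1.4 times their peak force.
- crucible: White ceramic crucible, bystander, open cup 60 mm across and 55 mm high, origin under its centre.
- spanner_a: Flat steel spanner key with two round ends, bystander, 143 mm long, 27 mm wide, 7 mm high, lying along its x, origin under its centre.
- spanner_b: Smaller flat steel spanner key, bystander, 120 mm long, 22 mm wide, 7 mm high, lying along its x, origin under its centre.
Mind the look-alikes: they are no part of the job. Leave any purple or turquoise look-alike of the wedge alone. Several things have the shape of the fixture; the one meant has the colours described above.

How it is judged:
On the way, in this order (a step that is already met when the one before it is completed fails the run):
1. the wedge stands loose in the slot, thin end down, let go (z of wedge in the frame of fixture below 0.046 m and x of wedge in the frame of slot between -0.012 and 0.012 m and y of wedge in the frame of slot between -0.007 and 0.007 m and angle between wedge's own z axis and vertical below 0.12 rad and contact force between the fingers and wedge below 0.1 N and contact force between wedge and head below 9 N), for 0.2 s.
2. the wedge is driven until it grips the head with more than 10 N (contact force between wedge and head above 10 N), for 0.2 s.
At the end, for the whole second after the job is handed in: The wedge stands let go, at rest and upright (0.08 rad) in the slot, within 12 mm of its middle along the slot, nose 2.5 to 26 mm above the bench, and squeezes the head with more than 10 N (never over 45 N). The head lies flat; crucible and keys within 10 mm of their start (contact force between wedge and head above 10 N and z of wedge in the frame of fixture between 0.0025 and 0.026 m and x of wedge in the frame of slot between -0.012 and 0.012 m and y of wedge in the frame of slot between -0.007 and 0.007 m and angle between wedge's own z axis and vertical below 0.08 rad and angle between the y axis of wedge and the y axis of fixture, either way round below 0.1 rad and angle between head's own z axis and vertical below 0.06 rad and linear speed of each of wedge, head below 0.01 m/s and contact force between the fingers and wedge below 0.1 N); the robot touches nothing.
It fails at once if the wedge squeezes the head with more than 45 N (its housing cracks) (contact force between wedge and head above 45 N).
It fails at once if the crucible is moved by more than 10 mm (distance of crucible from where it was at the start of the episode above 0.01 m).
It fails at once if a spanner key is moved by more than 10 mm (distance of any of spanner_a, spanner_b from where it was at the start of the episode above 0.01 m).
It also fails if it takes over 67 s, if anything falls off the work surface, if the arm or the gripper's body presses on something with over 40 N, if the wrist force passes 120 N, or if a joint passes its speed limit or range.

## Working session

There is one attempt and no reset: what is moved stays moved. The work goes in short steps, Python scripts to look and compute and a tool call to move; the robot and the scene stay as the last step left them, time stands still between calls to the robot, and variables do not carry over. Pictures are saved under pics/ and viewed, and the job is handed in when it is done.

Besides the shell and the picture viewer there is one more tool, called after "Emit:" as name([rows], argument=value, ...), one row to a line, values as JSON. arm_command: Moves the arm, as the interface text tells. Its arguments: {"type":"object","properties":{"plan":{"type":"array","items":{"type":"array","items":{"type":"number"}}},"grip_force":{"type":"number"}},"required":["plan"]}

```bash
mkdir -p pics
cat > h.py <<'E'
import numpy as np,cv2
from cell import state,read_camera,hand_in
from scipy.spatial.transform import Rotation as R
def cap(n):
    s=state(); c=read_camera(n); c['s']=s
    if n=='wrist':
        T=np.eye(4);T[:3,:3]=R.from_quat(s['ee_rot']).as_matrix();T[:3,3]=s['tcp_pos']
        c['Twc']=T@c['T_tool_cam']
    else:
        T=np.eye(4);T[:3,:3]=cv2.Rodrigues(np.array(c['rvec'],float))[0];T[:3,3]=np.ravel(c['tvec']);c['Twc']=np.linalg.inv(T)
    return c
def cloud(c):
    K=c['intrinsics'];z=c['range_z'];v,u=np.mgrid[:z.shape[0],:z.shape[1]]
    P=np.stack([(u-K[0,2])/K[0,0]*z,(v-K[1,2])/K[1,1]*z,z],-1)
    W=P@c['Twc'][:3,:3].T+c['Twc'][:3,3]; W[z<=0]=np.nan
    return W
def save(im,f): cv2.imwrite('pics/'+f,im[...,::-1])
E
python3 - <<'E'
from h import *
import pickle
for n in ['side','top','wrist']:
    c=cap(n);save(c['img'],n+'0.png');pickle.dump(c,open(n+'0.pkl','wb'));print(n,c['Twc'].round(3).tolist(),c['intrinsics'][0,0])
print(c['s'])
E
```

```text
side [[0.985, -0.106, 0.138, 0.393], [-0.173, -0.541, 0.823, -0.855], [-0.012, -0.834, -0.551, 0.651], [0.0, 0.0, 0.0, 1.0]] 440.9927157641695
top [[-0.012, -0.999, 0.053, 0.462], [-1.0, 0.011, -0.003, 0.003], [0.002, -0.053, -0.999, 1.074], [0.0, 0.0, 0.0, 1.0]] 413.81365346182935
wrist [[0.43, 0.862, 0.269, 0.22], [0.903, -0.41, -0.13, 0.642], [-0.002, 0.299, -0.954, 0.373], [0.0, 0.0, 0.0, 1.0]] 293.81561493505615
{'t': 0.1, 'joint_positions': array([-1.23509975,  0.47771288,  0.02239305,  1.55633426, -0.01146641,
        1.1092675 , -0.08307451]), 'qvel': array([-0.00141928, -0.00147737,  0.00037154, -0.00351227, -0.00160507,
       -0.00049789, -0.00026867]), 'tau': array([ 3.38424339e-03, -5.97754490e+01,  1.61302574e+00, -2.81953990e+01,
        1.27931993e-02,  5.07388817e-03, -1.98809204e-05]), 'tcp_pos': array([0.28966453, 0.60916469, 0.25543467]), 'ee_rot': array([ 2.20073933e-01,  9.75482870e-01, -7.91407446e-04, -9.23993445e-05]), 'ft_force': array([-0.02780917,  0.17475655,  0.05847776]), 'ft_torque': array([-0.04801297, -0.01925584, -0.00909974]), 'finger_gap': 0.08568685452414992}
```

View pics/side0.png

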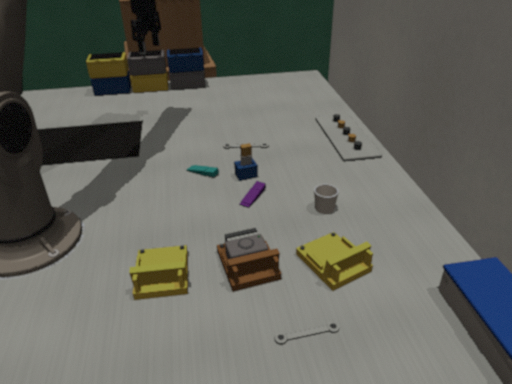

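View pics/top0.png

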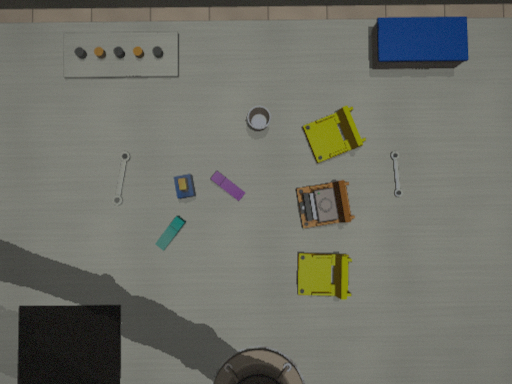

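View pics/wrist0.png

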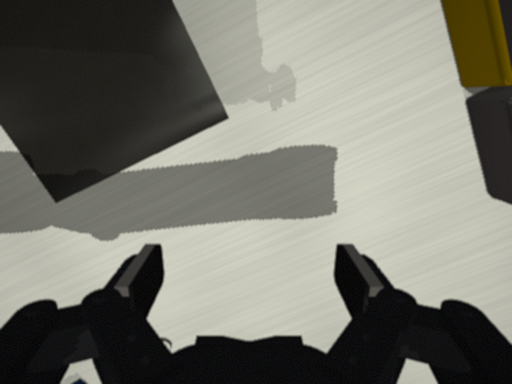

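The top view shows three fixture shapes: yellow at (333,135) and (323,275), and bronze with a grey head at (324,204), which is the one meant. Its sloping wall is on the right (-y) and the stop is on the left. There are three wedges: brass-lugged in the blue rack at (184,186), which is the one meant, plus purple at (228,186) and turquoise at (171,233), both look-alikes. I'll confirm these in an enlarged crop and measure them.

Run:
```python
from h import *
import pickle
c=pickle.load(open('top0.pkl','rb'))
W=cloud(c)
a=cv2.resize(c['img'][150:250,140:240],(400,400),interpolation=cv2.INTER_CUBIC)
b=cv2.resize(c['img'][155:255,275:375],(400,400),interpolation=cv2.INTER_CUBIC)
save(np.hstack([a,b]),'crop0.png')
for n,(x0,x1,y0,y1) in dict(rack=(168,202,168,204),fix=(285,362,170,235)).items():
    w=W[y0:y1,x0:x1].reshape(-1,3); 
    for lo,hi in [(.01,.03),(.03,.045),(.045,.062),(.062,.09),(.09,.12)]:
        m=(w[:,2]>lo)&(w[:,2]<hi)
        if m.sum()>3: 
            r=cv2.minAreaRect((w[m,:2]*1000).astype(np.float32)); print(n,lo,hi,m.sum(),np.round(np.median(w[m],0),4),r)
for p in [(184,186),(324,204),(259,120),(397,175),(122,180)]: print(p,W[p[1],p[0]])
```

```text
rack 0.01 0.03 30 [0.5258 0.1597 0.0207] ((528.962646484375, 162.22491455078125), (27.085216522216797, 63.852081298828125), 68.3494644165039)
rack 0.03 0.045 262 [0.5291 0.1752 0.0394] ((533.5001831054688, 179.108642578125), (55.401432037353516, 42.01033020019531), 9.526346206665039)
rack 0.062 0.09 17 [0.5258 0.1649 0.0777] ((529.8674926757812, 166.7725372314453), (13.241934776306152, 29.320714950561523), 63.96570587158203)
rack 0.09 0.12 97 [0.5344 0.1718 0.0989] ((534.4000244140625, 172.42105102539062), (27.76771354675293, 17.885927200317383), 9.46381950378418)
fix 0.01 0.03 531 [ 0.4882 -0.1365  0.0207] ((483.9441223144531, -174.91165161132812), (103.95551300048828, 127.6341552734375), 8.274727821350098)
fix 0.03 0.045 240 [ 0.4779 -0.1806  0.0345] ((482.81195068359375, -161.57049560546875), (101.57095336914062, 96.92633056640625), 8.097152709960938)
fix 0.045 0.062 1134 [ 0.4818 -0.172   0.0571] ((484.416259765625, -180.45095825195312), (103.86046600341797, 115.90235900878906), 8.844970703125)
fix 0.062 0.09 166 [ 0.4884 -0.2163  0.0633] ((486.4158935546875, -190.87747192382812), (103.22029876708984, 67.90754699707031), 8.46780776977539)
(184, 186) [0.52742721 0.16724912 0.09710402]
(324, 204) [ 0.48175656 -0.16939369  0.06061285]
(259, 120) [ 0.70402645 -0.01348578  0.00544468]
(397, 175) [ 0.55569093 -0.36906271  0.00737366]
(122, 180) [0.55095332 0.34295784 0.00585371]
```

View pics/crop0.png

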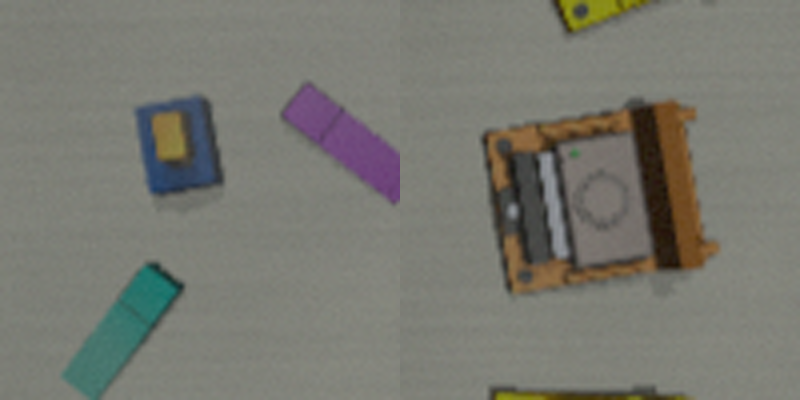

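The crop confirms it: the brass-lug wedge is in the blue rack with its lug on the -y side, and the bronze fixture holds the grey head with its wall on -y. Next I'll move the wrist over the rack.

Emit:
arm_command([
  [0.02,-0.036,0,0,0,0.051,0.0854],
  [0.02,-0.036,0,0,0,0.051,0.0854],
  [0.02,-0.036,0,0,0,0.051,0.0854],
  [0.02,-0.036,0,0,0,0.051,0.0854],
  [0.02,-0.036,0,0,0,0.051,0.0854],
  [0.02,-0.036,0,0,0,0.051,0.0854],
  [0.02,-0.036,0,0,0,0.051,0.0854],
  [0.02,-0.036,0,0,0,0.051,0.0854],
  [0.02,-0.036,0,0,0,0.051,0.0854],
  [0.02,-0.036,0,0,0,0.051,0.0854],
  [0.02,-0.036,0,0,0,0.051,0.0854],
  [0.02,-0.036,0,0,0,0.051,0.0854],
])

```text
t: 1.15
tcp_pos: [0.5192, 0.1755, 0.2519]
ee_rot: [-0.109, 0.994, -0.001, -0.004]
ft_force: [0.9, -0.6, 0.1]
finger_gap: 0.0853
```

```bash
cat >> h.py <<'E'
def rects(w,bands,name=''):
    for lo,hi in bands:
        m=(w[:,2]>lo)&(w[:,2]<hi)
        if m.sum()>10:
            r=cv2.minAreaRect((w[m,:2]*1000).astype(np.float32)); print(name,lo,hi,m.sum(),'med',np.round(np.median(w[m],0)*1000,1),'c',np.round(r[0],1),'s',np.round(r[1],1),'a',round(r[2],2))
E
python3 - <<'E'
from h import *
import pickle
c=cap('wrist');save(c['img'],'w1.png');pickle.dump(c,open('w1.pkl','wb'))
W=cloud(c).reshape(-1,3);m=(np.hypot(W[:,0]-.5335,W[:,1]-.177)<.05);W=W[m]
rects(W,[(.03,.043),(.06,.092),(.092,.12)])
s=c['s'];print(s['tcp_pos'],R.from_quat(s['ee_rot']).as_matrix().round(3))
E
```

```text
0.03 0.043 1102 med [518.5 187.5  39.6] c [529.1 180.6] s [55.2 42. ] a 9.83
 0.06 0.092 127 med [516.8 171.9  77.2] c [517.2 171.7] s [ 1.7 17.4] a 12.65
 0.092 0.12 529 med [528.9 173.7  99.3] c [530.5 174. ] s [28.5 17.6] a 11.86
[0.51923431 0.17554255 0.25192232] [[-0.976 -0.216 -0.007]
 [-0.216  0.976 -0.004]
 [ 0.008 -0.002 -1.   ]]
```

View pics/w1.png

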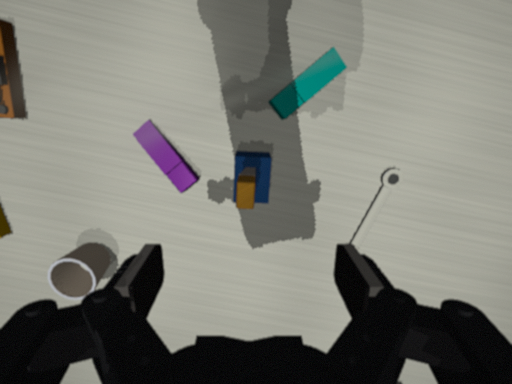

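Emit:
arm_command([
  [0.006,-0.001,-0.02,0.004,0,-0.02,0.06],
  [0.006,-0.001,-0.02,0,0,-0.02,0.06],
  [0,0,-0.015,0,0,0,0.06],
  [0,0,0,0,0,0,0.06],
  [0,0,0,0,0,0,0.06],
])

```text
t: 1.62
tcp_pos: [0.539, 0.1557, 0.196]
ee_rot: [-0.077, 0.997, -0.003, -0.001]
ft_force: [0.8, -0.2, -0.0]
finger_gap: 0.0601
```

Run:
```python
from h import *
import pickle
c=cap('wrist');save(c['img'],'w2.png');pickle.dump(c,open('w2.pkl','wb'))
W=cloud(c).reshape(-1,3);m=(np.hypot(W[:,0]-.5335,W[:,1]-.177)<.05);W=W[m]
rects(W,[(.03,.043),(.06,.092),(.092,.12)])
s=c['s'];print(s['tcp_pos'],s['qvel'].round(3),R.from_quat(s['ee_rot']).as_matrix().round(3))
```

```text
0.03 0.043 1592 med [517.9 183.3  39.6] c [529.5 180.8] s [55.5 42.2] a 10.0
 0.06 0.092 195 med [516.9 171.9  77.8] c [517.4 172.1] s [ 1.7 17.9] a 9.36
 0.092 0.12 849 med [529.1 173.5  99.4] c [530.5 174. ] s [28.2 18. ] a 9.76
[0.5389715  0.15568691 0.19603418] [-0.001  0.018 -0.001  0.021 -0.004 -0.005 -0.002] [[-0.988 -0.153 -0.002]
 [-0.153  0.988 -0.006]
 [ 0.003 -0.005 -1.   ]]
```

View pics/w2.png

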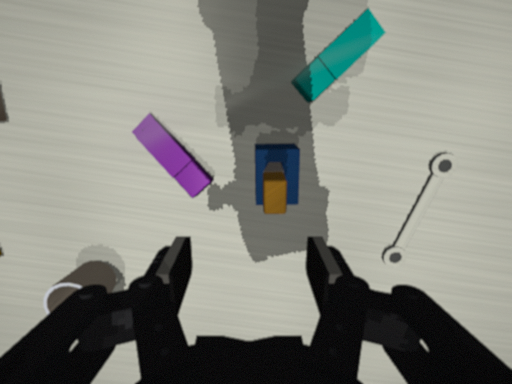

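Emit:
arm_command([
  [-0.008,0.018,-0.03,0.006,-0.002,0.017,0.05],
  [0,0,0,0,0,0,0.05],
  [0,0,0,0,0,0,0.05],
])

```text
t: 1.92
tcp_pos: [0.532, 0.1761, 0.1687]
ee_rot: [-0.086, 0.996, 0.001, 0.002]
ft_force: [0.7, -0.6, 0.6]
finger_gap: 0.0501
```

```bash
cat >> h.py <<'E'
def lugfit(c,ctr,r=.03,lo=.0,band=.004):
    W=cloud(c).reshape(-1,3);m=(np.hypot(W[:,0]-ctr[0],W[:,1]-ctr[1])<r)&(W[:,2]>lo);w=W[m]
    A=np.c_[w[:,:2]-w[:,:2].mean(0),np.ones(len(w))]
    k,_,_,_=np.linalg.lstsq(A,w[:,2],rcond=None); print('plane slopes',k.round(4))
def tool(s=None):
    s=s or state(); M=R.from_quat(s['ee_rot']).as_matrix()
    print('t',round(s['t'],2),'tcp',(s['tcp_pos']*1000).round(1),'yaw',round(np.arctan2(-M[0,1],M[1,1]),4),'z',M[:,2].round(4),'F',s['ft_force'].round(2),'gap',round(s['finger_gap'],4),'qv',np.abs(s['qvel']).max().round(3))
E
python3 - <<'E'
from h import *
import pickle
c=cap('wrist');save(c['img'],'w3.png')
W=cloud(c).reshape(-1,3);m=(np.hypot(W[:,0]-.5335,W[:,1]-.177)<.05);W=W[m]
rects(W,[(.03,.043),(.06,.092),(.092,.12)])
lugfit(c,(.531,.174),.03,.095)
tool(c['s'])
E
```

```text
0.03 0.043 1894 med [517.4 187.7  39.6] c [529.5 180.7] s [55.6 42. ] a 9.71
 0.06 0.092 289 med [516.9 172.2  77.9] c [517.5 172.1] s [ 2.5 17.8] a 7.72
 0.092 0.12 1046 med [528.5 173.7  99.4] c [530.3 173.9] s [27.5 18.1] a 9.3
plane slopes [-3.6838 -0.522   0.2091]
t 1.92 tcp [532.  176.1 168.7] yaw 0.173 z [ 0.0047  0.0028 -1.    ] F [ 0.68 -0.64  0.63] gap 0.0501 qv 0.048
```

View pics/w3.png

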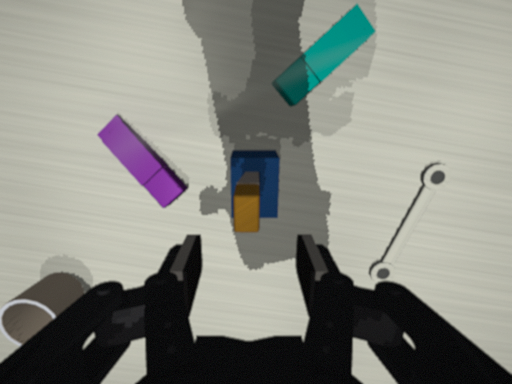

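Emit:
arm_command([
  [-0.001,-0.002,-0.025,0.003,0.005,0,0.05],
  [0,0,-0.025,0,0,0,0.05],
  [0,0,-0.02,0,0,0,0.05],
  [0,0,-0.004,0,0,0,0.05],
  [0,0,0,0,0,0,0.05],
])

```text
t: 2.38
tcp_pos: [0.5335, 0.1773, 0.0987]
ee_rot: [-0.088, 0.996, 0.005, 0.004]
ft_force: [0.2, -0.1, -0.5]
finger_gap: 0.0501
```

Run:
```python
from h import *
c=cap('wrist');save(c['img'],'w4.png');tool(c['s'])
```

```text
t 2.38 tcp [533.5 177.3  98.7] yaw 0.1761 z [ 0.0074  0.011  -0.9999] F [ 0.24 -0.07 -0.51] gap 0.0501 qv 0.012
```

View pics/w4.png

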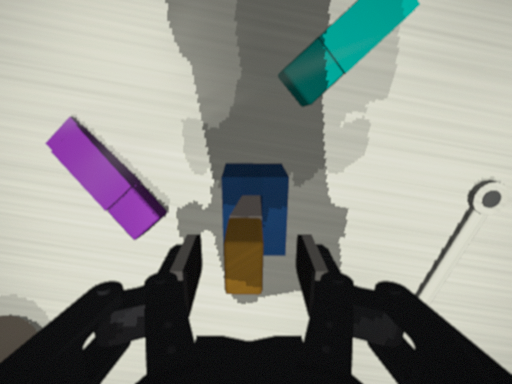

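Emit:
arm_command([
  [-0.0025,-0.0033,-0.006,-0.011,0.007,-0.004,0.05],
  [0,0,0,0,0,0,0.05],
])

```text
t: 2.6
tcp_pos: [0.5324, 0.1742, 0.0953]
ee_rot: [-0.086, 0.996, 0.0, 0.002]
ft_force: [-0.9, 0.3, 0.1]
finger_gap: 0.0504
```

```bash
python3 -c "
from h import *
tool()"
```

```text
t 2.6 tcp [532.4 174.2  95.3] yaw 0.1714 z [ 3.4e-03  6.0e-04 -1.0e+00] F [-0.88  0.33  0.07] gap 0.0504 qv 0.037
```

Emit:
arm_command([
  [-0.001,0,-0.004,0,0.003,0,0.03],
  [0,0,0,0,0,0,0.02],
  [0,0,0,0,0,0,0.01],
  [0,0,0,0,0,0,0.01],
  [0,0,0,0,0,0,0.01],
], grip_force=30)

```text
t: 3.02
tcp_pos: [0.533, 0.1754, 0.094]
ee_rot: [-0.086, 0.996, 0.001, 0.002]
ft_force: [-0.7, 0.4, -1.9]
finger_gap: 0.0175
```

```bash
python3 -c "
from h import *
tool()"
```

```text
t 3.02 tcp [533.  175.4  94. ] yaw 0.1716 z [ 0.0046  0.003  -1.    ] F [-0.73  0.43 -1.91] gap 0.0175 qv 0.003
```

Emit:
arm_command([
  [0,0,0.01,0,0,0,0.01],
  [0,0,0.015,0,0,0,0.01],
  [0,0,0.02,0,0,0,0.01],
  [0,0,0.025,-0.003,0.004,0,0.01],
  [0,0,0.025,0,0,0,0.01],
  [0,0,0.025,0,0,0,0.01],
  [0,0,0.02,0,0,0,0.01],
  [0,0,0,0,0,0,0.01],
  [0,0,0,0,0,0,0.01],
])

```text
t: 3.77
tcp_pos: [0.5317, 0.1732, 0.2448]
ee_rot: [-0.085, 0.996, -0.001, 0.0]
ft_force: [-0.6, -0.2, -1.8]
finger_gap: 0.0176
```

Run:
```python
from h import *
c=cap('wrist');save(c['img'],'w5.png');tool(c['s'])
c=cap('side');save(cv2.resize(c['img'][90:220,170:300],(650,650),interpolation=cv2.INTER_CUBIC)[:600],'s5.png')
```

```text
t 3.77 tcp [531.7 173.2 244.8] yaw 0.17 z [ 0.0011 -0.0011 -1.    ] F [-0.59 -0.19 -1.82] gap 0.0176 qv 0.039
```

View pics/w5.png

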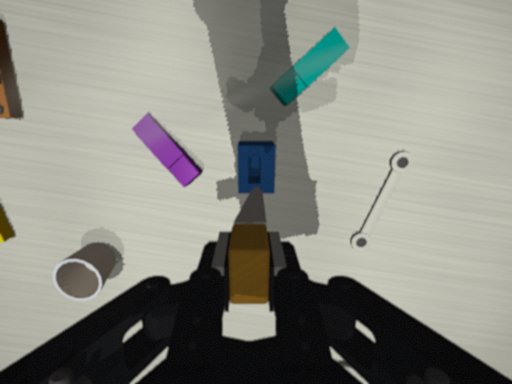

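View pics/s5.png

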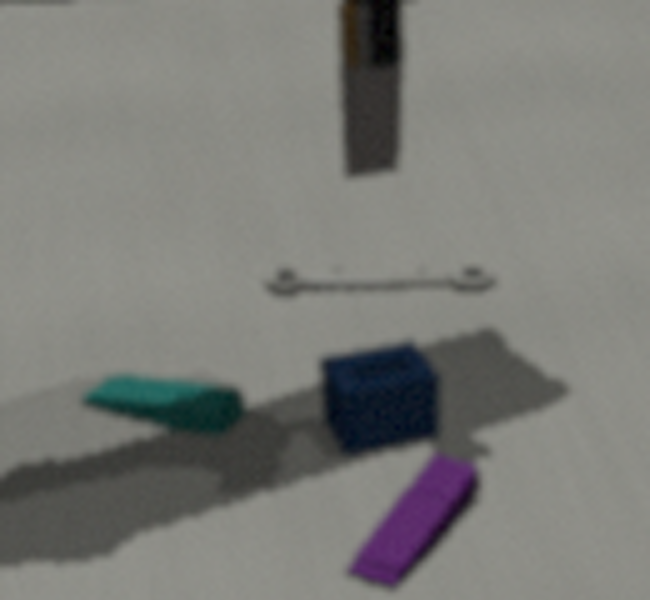

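Run:
```python
from h import *
c=cap('wrist')
K=c['intrinsics'];z=c['range_z'];v,u=np.mgrid[:384,:512]
P=np.stack([(u-K[0,2])/K[0,0]*z,(v-K[1,2])/K[1,1]*z,z],-1)
T=c['T_tool_cam'];P=P@T[:3,:3].T+T[:3,3]
im=c['img'].astype(int);
m=(u>222)&(u<280)&(v>185)&(v<312)&(z>0)&(z<.26)
p=P[m]*1000;col=im[m];org=(col[:,0]>col[:,2]*1.8)
print('range z',z[m].min(),z[m].max())
print('lug n',org.sum(), np.percentile(p[org],[1,5,50,95,99],axis=0).round(1))
for zz in np.arange(-30,100,6):
    k=(abs(p[:,2]-zz)<3)&(p[:,0]<25)&(p[:,0]>-10)
    if k.sum()>5: print(zz,k.sum(),'x',np.percentile(p[k,0],[5,50,95]).round(1),'y',np.percentile(p[k,1],[2,50,98]).round(1),'org',org[k].mean().round(2))
```

```text
range z 0.08834121 0.21372184
lug n 3152 [[-10.3  -9.1  -8.5]
 [ -8.3  -8.3  -7. ]
 [  9.1  -0.   -5.6]
 [ 16.2   8.   14.5]
 [ 16.4   8.7  19.3]]
-30 42 x [ 8.4 12.3 13.1] y [ 9.7 10.  10.6] org 0.0
-24 43 x [-1.6 12.2 13.1] y [10.1 10.5 11.2] org 0.0
-18 125 x [-4.1  3.3 12.8] y [-10.7  10.2  11.7] org 0.0
-12 544 x [-8.7  3.2 11.8] y [-10.7   8.5  11.9] org 0.05
-6 2349 x [-8.3  5.  15.5] y [-9.1 -0.  10.1] org 0.96
0 356 x [11.4 15.7 16.3] y [-11.4   1.3  13.2] org 0.73
6 322 x [11.4 15.7 16.4] y [-11.9   0.7  13.8] org 0.73
12 301 x [11.3 15.6 16.3] y [-12.4   1.   14.2] org 0.66
18 269 x [11.4 15.7 16.3] y [-12.8   0.5  14.5] org 0.53
24 177 x [11.5 15.8 16.4] y [-11.4   0.5  13.2] org 0.02
30 128 x [15.7 16.  16.4] y [-7.   1.4  8.6] org 0.0
36 111 x [15.6 16.  16.5] y [-6.   0.   8.5] org 0.0
42 89 x [15.7 16.  16.4] y [-4.7  2.3  8.7] org 0.0
48 82 x [15.7 16.  16.4] y [-4.1  2.5  8.7] org 0.0
54 61 x [15.8 16.1 16.4] y [-2.9  3.1  8.7] org 0.0
60 57 x [15.8 16.1 16.4] y [-1.8  3.3  8.9] org 0.0
66 46 x [15.7 16.1 16.5] y [-0.6  4.   8.7] org 0.0
72 39 x [15.8 16.1 16.4] y [0.1 4.8 9. ] org 0.0
78 26 x [15.8 16.1 16.4] y [1.1 5.  9.2] org 0.0
84 14 x [15.9 16.2 16.4] y [3.7 5.1 7.1] org 0.0
```

Emit:
arm_command([
  [-0.005,-0.02,0,0,0,0,0.01],
  [-0.008,-0.033,0,0,0,0,0.01],
  [-0.008,-0.033,0,0,0,0,0.01],
  [-0.008,-0.033,0,0,0,0,0.01],
  [-0.008,-0.033,0,0,0,0,0.01],
  [-0.008,-0.033,0,0,0,0,0.01],
  [-0.008,-0.033,0,0,0,0,0.01],
  [-0.008,-0.033,0,0,0,0,0.01],
  [-0.008,-0.033,0,0,0,0,0.01],
  [-0.005,-0.02,0,0,0,0,0.01],
  [0,0,0,0,0,0,0.01],
  [0,0,0,0,0,0,0.01],
])

```text
t: 4.92
tcp_pos: [0.4404, -0.141, 0.228]
ee_rot: [-0.088, 0.996, -0.001, -0.015]
ft_force: [-0.5, 0.7, -1.3]
finger_gap: 0.0178
```

```bash
cat > m.py <<'E'
from h import *
import pickle,sys
c=cap('wrist');save(c['img'],sys.argv[1]+'.png');pickle.dump(c,open(sys.argv[1]+'.pkl','wb'));tool(c['s'])
W=cloud(c).reshape(-1,3);W=W[(abs(W[:,0]-.485)<.075)&(abs(W[:,1]+.175)<.085)&(W[:,2]<.08)]
rects(W,[(.015,.023),(.015,.07),(.03,.04),(.056,.060),(.062,.067)])
E
python3 m.py w6
```

```text
t 4.92 tcp [ 440.4 -141.   228. ] yaw 0.1753 z [-0.0302 -0.0042 -0.9995] F [-0.5   0.72 -1.3 ] gap 0.0178 qv 0.036
 0.015 0.023 1108 med [ 436.4 -145.4   19.6] c [ 479.1 -174.1] s [102.8 126.9] a 8.52
 0.015 0.07 8045 med [ 460.9 -186.6   56.7] c [ 480. -174.] s [104.7 127. ] a 8.55
 0.03 0.04 757 med [ 440.  -197.1   32.8] c [ 480.4 -175.9] s [104.2 122.4] a 8.38
 0.056 0.06 2867 med [ 470.9 -177.2   57.8] c [ 482.7 -188.4] s [104.3  81.1] a 7.49
 0.062 0.067 691 med [ 481.6 -214.8   62.7] c [ 486.2 -216.4] s [104.2  13.7] a 8.39
```

View pics/w6.png

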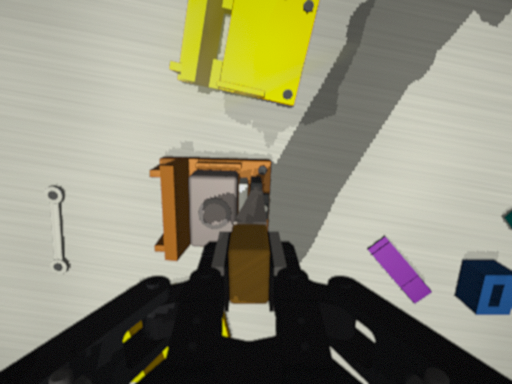

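```bash
cat > f.py <<'E'
from h import *
import pickle,sys
c=pickle.load(open(sys.argv[1]+'.pkl','rb'))
a=0.149;o=np.array([.480,-.174]);
W=cloud(c);im=c['img'].astype(int)
d=W[...,:2]-o; x=(d[...,0]*np.cos(a)+d[...,1]*np.sin(a))*1000;y=(-d[...,0]*np.sin(a)+d[...,1]*np.cos(a))*1000;z=W[...,2]*1000
m=(abs(x)<60)&(abs(y)<75)&(z<75)&(z>5)
sat=im.max(-1)-im.min(-1)
for xb in range(-40,60,10):
    b=m&(abs(x-xb)<5)
    h=b&(abs(z-58)<1.5)&(sat<25); w=b&(z>61.5); t=b&(sat<25)&(abs(z-34)<2)
    f=lambda k:np.percentile(y[k],[1,99]).round(1) if k.sum()>10 else None
    print(xb,'head',h.sum(),f(h),'walltop',w.sum(),f(w),'stop',t.sum(),f(t))
h=m&(abs(z-58)<1.5)&(sat<25)&(y<35)
r=cv2.minAreaRect(np.c_[x[h],y[h]].astype(np.float32));print('head',r)
k=m&(z>15);r=cv2.minAreaRect(np.c_[x[k],y[k]].astype(np.float32));print('all',r)
k=m&(z>61.5);r=cv2.minAreaRect(np.c_[x[k],y[k]].astype(np.float32));print('wall',r)
E
python3 f.py w6
```

```text
-40 head 218 [-21.1  23.7] walltop 101 [-49.2 -36. ] stop 22 [-16.7  49.3]
-30 head 414 [-21.3  24.6] walltop 96 [-49.6 -36.3] stop 9 None
-20 head 402 [-21.3  24.9] walltop 103 [-49.6 -36.4] stop 0 None
-10 head 342 [-21.8  24.6] walltop 87 [-48.7 -36.4] stop 0 None
0 head 289 [-22.   25.1] walltop 93 [-49.1 -33. ] stop 18 [26.4 59.2]
10 head 298 [-21.3  22.2] walltop 83 [-49.6 -36. ] stop 0 None
20 head 246 [-21.5  20.1] walltop 82 [-48.3 -36.2] stop 0 None
30 head 162 [-21.8   5.7] walltop 87 [-49.4 -36.2] stop 0 None
40 head 11 [-20.7  -9.3] walltop 86 [-49.4 -36.2] stop 2 None
50 head 2 None walltop 54 [-48.2 -36.4] stop 2 None
head ((6.520694732666016, -2.4311485290527344), (52.63957977294922, 101.05426788330078), 81.06684112548828)
all ((-0.007106781005859375, -0.01027679443359375), (104.68900299072266, 127.00592803955078), 0.01666337437927723)
wall ((-0.24286270141601562, -22.253376007080078), (104.18087768554688, 55.883522033691406), 0.1433562934398651)
```

Emit:
arm_command([
  [0.016,-0.022,0,0.002,-0.015,-0.013,0.01],
  [0.016,-0.022,-0.008,0.002,-0.015,-0.013,0.01],
  [0.014,-0.02,-0.01,0,0,0,0.01],
  [0,0,0,0,0,0,0.01],
  [0,0,0,0,0,0,0.01],
  [0,0,0,0,0,0,0.01],
])

```text
t: 5.47
tcp_pos: [0.4898, -0.1974, 0.2056]
ee_rot: [-0.082, 0.997, 0.002, -0.002]
ft_force: [0.2, 0.3, -0.6]
finger_gap: 0.0177
```

```bash
python3 m.py w7; python3 f.py w7
```

```text
t 5.47 tcp [ 489.8 -197.4  205.6] yaw 0.1635 z [-0.0051  0.0042 -1.    ] F [ 0.2   0.26 -0.61] gap 0.0177 qv 0.021
 0.015 0.023 1913 med [ 443.6 -199.5   19.6] c [ 479.7 -174. ] s [103.6 127.3] a 8.31
 0.015 0.07 11173 med [ 468.2 -176.4   55.2] c [ 479.7 -174. ] s [103.6 127.3] a 8.31
 0.03 0.04 730 med [ 438.2 -182.9   32.2] c [ 479.8 -176. ] s [100.6 123.4] a 6.61
 0.056 0.06 3630 med [ 471.5 -172.    57.9] c [ 479.2 -177.6] s [102.1 107. ] a 9.29
 0.062 0.067 925 med [ 478.6 -215.5   62.8] c [ 485.1 -216.9] s [79.1 76.4] a 50.28
-40 head 271 [-21.6  24.1] walltop 136 [-49.1 -36.6] stop 0 None
-30 head 542 [-22.3  24.7] walltop 141 [-50.  -36.6] stop 13 [31.1 47.4]
-20 head 515 [-22.2  24.3] walltop 131 [-49.3 -36.6] stop 0 None
-10 head 428 [-22.   24.4] walltop 125 [-49.5 -36.6] stop 0 None
0 head 356 [-21.9  24.6] walltop 120 [-49.6 -36.6] stop 12 [57.9 59.8]
10 head 338 [-21.8  24.5] walltop 110 [-49.5 -36.6] stop 2 None
20 head 345 [-9.3 24.6] walltop 120 [-49.9 -36.6] stop 0 None
30 head 305 [-8.  24.7] walltop 105 [-49.9 -36.6] stop 0 None
40 head 27 [-6.5 23.3] walltop 93 [-49.3 -36.7] stop 2 None
50 head 0 None walltop 41 [-49.9 -40.5] stop 0 None
head ((-2.253734588623047, 1.2824440002441406), (77.27800750732422, 48.17732238769531), 0.3430303931236267)
all ((-0.2523841857910156, 0.07303619384765625), (127.30137634277344, 103.607421875), 89.7679443359375)
wall ((-0.7425308227539062, -19.991153717041016), (102.38301849365234, 60.665809631347656), 0.0791814923286438)
```

View pics/w7.png

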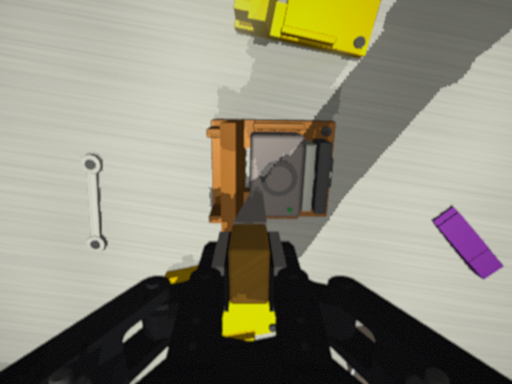

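Emit:
arm_command([
  [-0.003,-0.008,-0.01,-0.004,-0.004,-0.0145,0.01],
  [0,0,-0.015,0,0,0,0.01],
  [0,0,-0.01,0,0,0,0.01],
  [0,0,0,0,0,0,0.01],
  [0,0,0,0,0,0,0.01],
])

```text
t: 5.93
tcp_pos: [0.4872, -0.1987, 0.1707]
ee_rot: [-0.079, 0.997, 0.002, 0.0]
ft_force: [0.1, 0.1, -0.3]
finger_gap: 0.0176
```

```bash
python3 m.py w8; python3 f.py w8|grep -v None
cat > wt.py <<'E'
from h import *
import pickle,sys
c=pickle.load(open(sys.argv[1]+'.pkl','rb'))
K=c['intrinsics'];z=c['range_z'];v,u=np.mgrid[:384,:512]
P=np.stack([(u-K[0,2])/K[0,0]*z,(v-K[1,2])/K[1,1]*z,z],-1)
T=c['T_tool_cam'];p=(P@T[:3,:3].T+T[:3,3])*1000
k=(abs(p[...,0]-16)<1)&(abs(p[...,1])<12)&(z>0)
for zz in range(30,90,8):
    q=k&(abs(p[...,2]-zz)<3); 
    if q.sum()>5: print(zz,q.sum(),p[q][:,0].mean().round(2),np.percentile(p[q][:,1],[2,98]).round(2))
print('nose',p[k][:,2].max())
E
python3 wt.py w8
```

```text
t 5.93 tcp [ 487.2 -198.7  170.7] yaw 0.158 z [ 6.0e-04  3.3e-03 -1.0e+00] F [ 0.1   0.08 -0.34] gap 0.0176 qv 0.015
 0.015 0.023 2162 med [ 439.9 -201.8   19.7] c [ 479.7 -174.2] s [103.5 126.9] a 8.24
 0.015 0.07 13311 med [ 464.7 -175.1   55.2] c [ 479.9 -174.2] s [103.5 127.1] a 8.4
 0.03 0.04 834 med [ 436.6 -186.9   32.1] c [ 463.4 -189.2] s [ 83.6 130.9] a 26.49
 0.056 0.06 4529 med [ 469.4 -171.5   57.9] c [ 475.4 -192. ] s [91.8 87.5] a 11.0
 0.062 0.067 1001 med [ 471.1 -216.8   62.7] c [ 476.6 -218.2] s [83.9 13.9] a 8.28
head ((-2.1050949096679688, 1.3310623168945312), (78.45716094970703, 48.052120208740234), 0.2666204273700714)
all ((-0.1425628662109375, -0.14881515502929688), (127.12877655029297, 103.48919677734375), 89.86054992675781)
wall ((-9.819145202636719, -43.272335052490234), (83.9105224609375, 14.19467830657959), 0.24431467056274414)
30 133 16.02 [-7.02  8.66]
38 102 16.06 [-5.61  8.57]
46 85 16.07 [-4.29  8.94]
54 67 16.1 [-3.    8.71]
62 55 16.07 [-1.79  9.05]
70 42 16.14 [-0.03  8.82]
78 27 16.17 [1.15 9.18]
86 10 16.19 [3.7  7.16]
nose 172.8912167360394
```

View pics/w8.png

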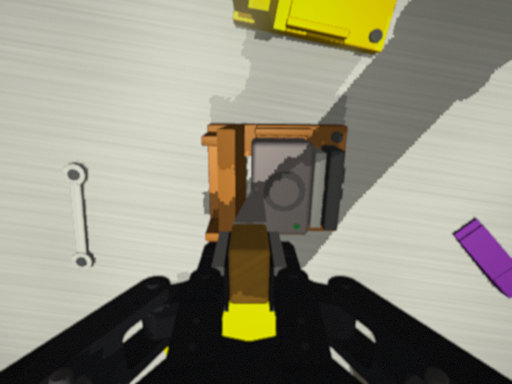

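Emit:
arm_command([
  [0,-0.007,0,-0.003,0,-0.01,0.01],
  [0,-0.002,0,0,0,0,0.01],
  [0,0,0,0,0,0,0.01],
  [0,0,0,0,0,0,0.01],
])

```text
t: 6.32
tcp_pos: [0.4884, -0.2084, 0.1729]
ee_rot: [-0.074, 0.997, -0.0, 0.002]
ft_force: [0.4, 0.1, -1.9]
finger_gap: 0.0175
```

```bash
python3 -c "
from h import *
tool()"
```

```text
t 6.32 tcp [ 488.4 -208.4  172.9] yaw 0.1479 z [ 3.7e-03 -5.0e-04 -1.0e+00] F [ 0.37  0.12 -1.89] gap 0.0175 qv 0.009
```

Emit:
arm_command([
  [-0.0018,0.0022,-0.006,0,0.003,0,0.01],
  [0,0,-0.006,0,0,0,0.01],
  [0,0,0,0,0,0,0.01],
  [0,0,0,0,0,0,0.01],
])

```text
t: 6.65
tcp_pos: [0.4866, -0.2062, 0.1602]
ee_rot: [-0.074, 0.997, -0.0, 0.001]
ft_force: [-0.2, 0.8, -0.9]
finger_gap: 0.0177
```

```bash
python3 -c "
from h import *
tool()"
```

```text
t 6.65 tcp [ 486.6 -206.2  160.2] yaw 0.1475 z [ 1.4e-03 -6.0e-04 -1.0e+00] F [-0.22  0.82 -0.85] gap 0.0177 qv 0.011
```

Emit:
arm_command([
  [0,0,-0.005,0,0,0,0.01],
  [0,0,-0.005,0,0,0,0.01],
  [0,0,-0.005,0,0,0,0.01],
  [0,0,-0.004,0,0,0,0.01],
  [0,0,0,0,0,0,0.01],
  [0,0,0,0,0,0,0.01],
])

```text
t: 7.15
tcp_pos: [0.4862, -0.2058, 0.1383]
ee_rot: [-0.074, 0.997, -0.0, -0.0]
ft_force: [0.1, 0.1, -0.7]
finger_gap: 0.0175
```

```bash
python3 m.py w9; python3 f.py w9|grep -v None; python3 wt.py w9
```

```text
t 7.15 tcp [ 486.2 -205.8  138.3] yaw 0.1478 z [-1.e-04 -3.e-04 -1.e+00] F [ 0.09  0.07 -0.71] gap 0.0175 qv 0.012
 0.015 0.023 2671 med [ 439.1 -202.6   19.6] c [ 479.8 -174.2] s [103.4 126.8] a 8.47
 0.015 0.07 16096 med [ 461.  -172.9   55.3] c [ 479.8 -174.2] s [103.4 126.9] a 8.45
 0.03 0.04 917 med [ 435.5 -182.4   32.1] c [ 456.5 -202.9] s [ 71.7 135.1] a 41.77
 0.056 0.06 5883 med [ 469.5 -172.1   57.9] c [ 475.  -189.3] s [89.  79.8] a 8.26
 0.062 0.067 976 med [ 462.3 -218.3   62.7] c [ 467.1 -213.3] s [65.8 27. ] a 9.45
-30 head 935 [-21.9  24.6] walltop 217 [-49.8 -36.3] stop 29 [32.8 49.2]
head ((-1.9505386352539062, -2.85003662109375), (56.20807647705078, 78.11307525634766), 89.81666564941406)
all ((-0.22881698608398438, -0.19481658935546875), (126.85503387451172, 103.36503601074219), 89.91417694091797)
wall ((-25.002063751220703, -27.75672149658203), (64.14299011230469, 65.76707458496094), 17.643678665161133)
30 133 15.98 [-7.03  8.59]
38 105 16.02 [-5.6   8.59]
46 87 16.03 [-4.28  8.96]
54 58 16.05 [-2.93  8.74]
62 51 16.09 [-1.85  9.11]
70 41 16.1 [-0.05  8.85]
78 65 16.08 [-11.65   9.75]
86 20 16.15 [-2.76  9.39]
nose 139.62372183332283
```

View pics/w9.png

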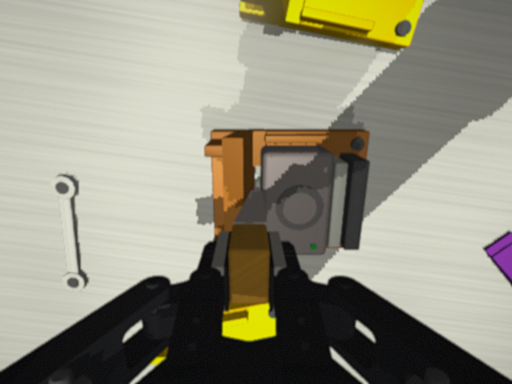

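Emit:
arm_command([
  [0,0,-0.004,0,0,0,0.01],
  [0,0,-0.004,0,0,0,0.01],
  [0,0,-0.004,0,0,0,0.01],
  [0,0,-0.004,0,0,0,0.01],
  [0,0,0,0,0,0,0.01],
  [0,0,0,0,0,0,0.01],
])

```text
t: 7.7
tcp_pos: [0.4867, -0.2061, 0.121]
ee_rot: [-0.074, 0.997, -0.0, 0.001]
ft_force: [-0.5, -0.5, -0.8]
finger_gap: 0.0176
```

```bash
python3 -c "
from h import *
tool()"
```

```text
t 7.7 tcp [ 486.7 -206.1  121. ] yaw 0.1478 z [ 1.2e-03 -7.0e-04 -1.0e+00] F [-0.49 -0.47 -0.82] gap 0.0176 qv 0.011
```

Emit:
arm_command([
  [0,0,-0.004,0,0,0,0.01],
  [0,0,-0.003,0,0,0,0.01],
  [0,0,0,0,0,0,0.01],
  [0,0,0,0,0,0,0.01],
])

```text
t: 8.03
tcp_pos: [0.4868, -0.2061, 0.1133]
ee_rot: [-0.074, 0.997, -0.0, 0.001]
ft_force: [0.4, -0.2, 0.1]
finger_gap: 0.0177
```

```bash
python3 m.py w10; python3 f.py w10|grep -v None
```

```text
t 8.03 tcp [ 486.8 -206.1  113.3] yaw 0.1478 z [ 1.3e-03 -7.0e-04 -1.0e+00] F [ 0.41 -0.17  0.12] gap 0.0177 qv 0.007
 0.015 0.023 3012 med [ 438.4 -201.1   19.6] c [ 479.7 -174.2] s [103.4 127. ] a 8.28
 0.015 0.07 19453 med [ 459.3 -171.6   54.9] c [ 479.7 -174.2] s [103.4 127. ] a 8.28
 0.03 0.04 1204 med [ 435.9 -183.4   32. ] c [ 449.3 -184.8] s [ 38.  113.9] a 6.6
 0.056 0.06 7028 med [ 467.7 -171.3   57.9] c [ 469.6 -189.3] s [105.7  77.9] a 78.0
 0.062 0.067 1097 med [ 457.  -218.7   62.8] c [ 461.2 -214. ] s [54.6 26. ] a 9.17
-40 head 624 [-21.8  23.8] walltop 314 [-50.1 -36.7] stop 67 [-22.2  21.4]
-30 head 1176 [-21.8  24.5] walltop 299 [-49.4 -36.3] stop 35 [33.5 49.1]
-10 head 919 [-32.   24.3] walltop 396 [-49.4 -23.9] stop 19 [-31.2 -23.6]
head ((-2.3884925842285156, -4.85029411315918), (78.41499328613281, 60.52638244628906), 0.50395268201828)
all ((-0.2806549072265625, -0.1451263427734375), (126.96726989746094, 103.35556030273438), 89.7425308227539)
wall ((-23.9981689453125, -19.067537307739258), (55.52957534790039, 62.54426956176758), 0.027078311890363693)
```

View pics/w10.png

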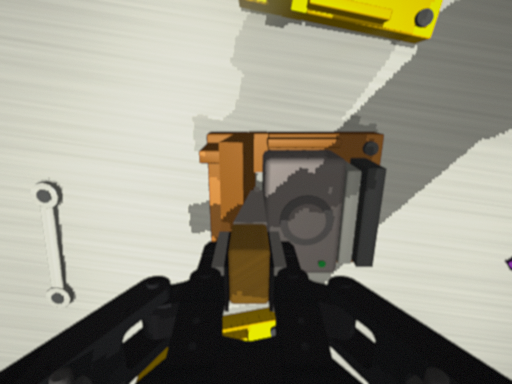

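The wedge is in the slot, clear of the wall and head, with its lug at (249,262). Now I'll release it.

Emit:
arm_command([
  [0,0,0,0,0,0,0.022],
  [0,0,0,0,0,0,0.03],
  [0,0,0,0,0,0,0.04],
  [0,0,0,0,0,0,0.045],
  [0,0,0,0,0,0,0.045],
  [0,0,0,0,0,0,0.045],
])

```text
t: 8.58
tcp_pos: [0.4875, -0.2063, 0.1143]
ee_rot: [-0.074, 0.997, -0.001, 0.002]
ft_force: [0.7, -0.1, 0.1]
finger_gap: 0.0454
```

```bash
python3 m.py w11
```

```text
t 8.58 tcp [ 487.5 -206.3  114.3] yaw 0.1479 z [ 0.0032 -0.0011 -1.    ] F [ 0.73 -0.09  0.09] gap 0.0454 qv 0.002
 0.015 0.023 3087 med [ 438.8 -202.4   19.7] c [ 480. -174.] s [104. 127.] a 8.39
 0.015 0.07 20228 med [ 461.1 -178.4   54.7] c [ 480.3 -173.9] s [104.3 127.1] a 8.47
 0.03 0.04 1324 med [ 436.6 -185.    32.3] c [ 457.8 -202.8] s [ 74.8 136.1] a 43.25
 0.056 0.06 6876 med [ 466.8 -176.9   57.9] c [ 476.  -191.2] s [94.7 87.3] a 12.52
 0.062 0.067 1219 med [ 460.2 -218.4   62.7] c [ 485.  -210.6] s [102.7  26.8] a 8.34
```

View pics/w11.png

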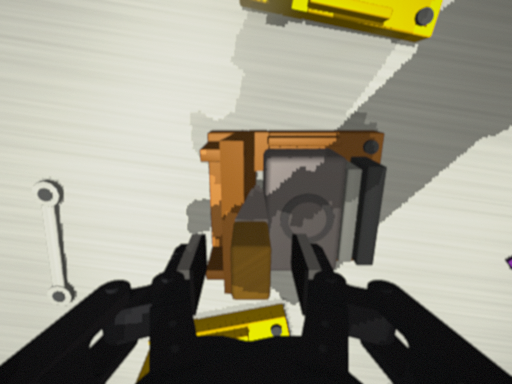

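Released. Next I'll raise the tool, look at the lug, and close the fingers.

Emit:
arm_command([
  [0,0,0.015,0,0,0,0.045],
  [0,0,0.015,0,0.003,0,0.045],
  [0,0,0.015,0,0,0,0.045],
  [0,0,0.015,0,0,0,0.03],
  [0,0,0,0,0,0,0],
  [0,0,0,0,0,0,0],
  [0,0,0,0,0,0,0],
])

```text
t: 9.22
tcp_pos: [0.4864, -0.206, 0.1755]
ee_rot: [-0.074, 0.997, -0.0, -0.001]
ft_force: [-0.4, -0.2, 0.4]
finger_gap: 0.0001
```

```bash
cat > l.py <<'E'
from h import *
import pickle,sys
c=cap('wrist');save(c['img'],sys.argv[1]+'.png');pickle.dump(c,open(sys.argv[1]+'.pkl','wb'));tool(c['s'])
W=cloud(c);im=c['img'].astype(int);v,u=np.mgrid[:384,:512]
org=(im[...,0]>im[...,2]*1.6)
k=org&(np.hypot(W[...,0]-.484,W[...,1]+.205)<.04)&(W[...,2]>.085)&(W[...,2]<.14)
w=W[k];t=w[:,2].max();print('n',k.sum(),'z pct',(np.percentile(w[:,2],[5,50,95])*1000).round(1))
zt=np.percentile(w[:,2],80);q=w[abs(w[:,2]-zt)<.003]
A=np.c_[q[:,:2]-q[:,:2].mean(0),np.ones(len(q))];co,*_=np.linalg.lstsq(A,q[:,2],rcond=None)
r=cv2.minAreaRect((q[:,:2]*1000).astype(np.float32));print('top',r,'zmean,slope',co.round(4),'nose',(co[2]*1000-94).round(1))
a=.149;d=np.array(r[0])-[480,-174.1];print('fixture frame lug top',d[0]*np.cos(a)+d[1]*np.sin(a),-d[0]*np.sin(a)+d[1]*np.cos(a))
E
python3 l.py w12
```

```text
t 9.22 tcp [ 486.4 -206.   175.5] yaw 0.1478 z [-2.1e-03 -6.0e-04 -1.0e+00] F [-0.37 -0.18  0.44] gap 0.0001 qv 0.011
n 1125 z pct [ 98.9 118.  119.3]
top ((482.13873291015625, -206.73904418945312), (23.530363082885742, 17.9434871673584), 7.195078372955322) zmean,slope [0.0171 0.0035 0.1183] nose 24.3
fixture frame lug top -2.7302070372765677 -32.59489766199098
```

View pics/w12.png

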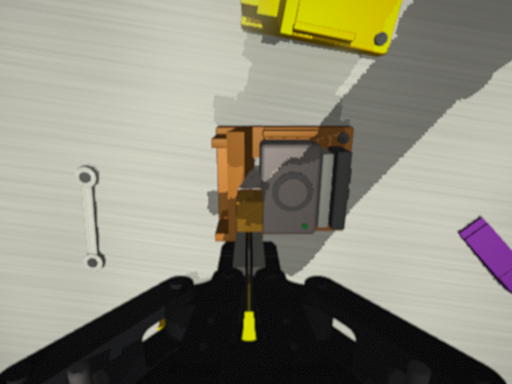

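Run:
```python
from h import *
import pickle
for n in ['w11','w12']:
    c=pickle.load(open(n+'.pkl','rb'));W=cloud(c)
    d=W[...,:2]-[.480,-.1741];a=.149
    x=(d[...,0]*np.cos(a)+d[...,1]*np.sin(a))*1000;y=(-d[...,0]*np.sin(a)+d[...,1]*np.cos(a))*1000;z=W[...,2]*1000
    k=(abs(x)<25)&(abs(y+32)<8)&(z>100)&(z<122)
    print(n,k.sum(),np.percentile(x[k],[0,1,50,99,100]).round(1),np.percentile(y[k],[0,1,99,100]).round(1))
    t=k&(z>115);print(np.percentile(x[t],[0,1,50,99,100]).round(1),t.sum())
    for xx in range(-24,20,3):
        q=k&(abs(x-xx)<1.5)
        if q.sum(): print(xx,q.sum(),np.percentile(z[q],[2,50,98]).round(1))
```

```text
w11 2536 [-15.  -14.4  -5.3  13.   14.2] [-40.  -39.9 -24.2 -24. ]
[-14.5 -14.2  -2.1  13.   14.2] 2047
-15 599 [100.5 110.1 118.4]
-12 290 [105.2 118.2 119.3]
-9 224 [117.4 118.5 119.5]
-6 223 [117.4 118.4 119.4]
-3 208 [117.3 118.4 119.5]
0 218 [117.2 118.5 119.6]
3 210 [117.3 118.5 119.5]
6 201 [117.4 118.4 119.3]
9 199 [117.3 118.4 119.6]
12 157 [117.1 118.2 119.2]
15 7 [116.7 117.4 117.6]
w12 961 [-14.7 -14.4  -6.8   6.4   7. ] [-40.  -39.6 -24.1 -24. ]
[-14.5 -14.2  -4.5   6.5   7. ] 794
-15 214 [101.  110.3 118.3]
-12 134 [114.7 118.2 119.6]
-9 109 [117.6 118.6 119.6]
-6 107 [117.3 118.3 119.5]
-3 107 [117.1 118.4 119.4]
0 114 [117.2 118.5 119.7]
3 107 [117.4 118.4 119.6]
6 69 [117.2 118.4 119.7]
```

Emit:
arm_command([
  [-0.002,0,-0.01,0,-0.002,0,0],
  [0,0,-0.01,0,0,0,0],
  [0,0,-0.005,0,0,0,0],
  [0,0,0,0,0,0,0],
  [0,0,0,0,0,0,0],
], grip_force=40)

```text
t: 9.68
tcp_pos: [0.4823, -0.2052, 0.1454]
ee_rot: [-0.074, 0.997, 0.001, -0.003]
ft_force: [0.1, 0.3, -0.8]
finger_gap: -0.0003
```

```bash
python3 -c "
from h import *
tool()"
```

```text
t 9.68 tcp [ 482.3 -205.2  145.4] yaw 0.1478 z [-6.2e-03  8.0e-04 -1.0e+00] F [ 0.15  0.26 -0.85] gap -0.0003 qv 0.019
```

Emit:
arm_command([
  [0.002,-0.001,0,0,-0.006,0,0],
  [0,0,0,0,0,0,0],
  [0,0,0,0,0,0,0],
])

```text
t: 9.93
tcp_pos: [0.4846, -0.2064, 0.1451]
ee_rot: [-0.074, 0.997, 0.0, -0.0]
ft_force: [0.2, -0.4, 0.2]
finger_gap: -0.0
```

Emit:
arm_command([
  [0,0,-0.001,0,0,0,0],
  [0,0,-0.001,0,0,0,0],
  [0,0,-0.001,0,0,0,0],
])

```text
t: 10.18
tcp_pos: [0.4856, -0.2065, 0.1432]
ee_rot: [-0.074, 0.997, 0.0, 0.001]
ft_force: [-0.0, 1.6, 4.8]
finger_gap: -0.0001
```

Emit:
arm_command([
  [0,0,-0.001,0,0,0,0],
  [0,0,-0.001,0,0,0,0],
])

```text
t: 10.35
tcp_pos: [0.4863, -0.2062, 0.142]
ee_rot: [-0.074, 0.997, 0.0, 0.002]
ft_force: [-0.9, 0.7, 4.2]
finger_gap: 0.0002
```

Emit:
arm_command([
  [0,0,-0.0015,0,0,0,0],
  [0,0,-0.0015,0,0,0,0],
])

```text
t: 10.52
tcp_pos: [0.4869, -0.2059, 0.1394]
ee_rot: [-0.074, 0.997, 0.001, 0.002]
ft_force: [-0.8, 3.2, 4.7]
finger_gap: 0.0003
```

Emit:
arm_command([
  [0,0,0.004,0,0,0,0],
  [-0.002,0,0,0,0.002,0,0],
  [0,0,0,0,0,0,0],
])

```text
t: 10.77
tcp_pos: [0.4842, -0.206, 0.1429]
ee_rot: [-0.074, 0.997, 0.0, 0.001]
ft_force: [-0.2, 0.4, 0.9]
finger_gap: -0.0004
```

```bash
python3 -c "
from h import *
tool()"
```

```text
t 10.77 tcp [ 484.2 -206.   142.9] yaw 0.1486 z [ 0.0015  0.0011 -1.    ] F [-0.18  0.39  0.87] gap -0.0004 qv 0.011
```

Emit:
arm_command([
  [0,0,-0.003,0,0,0,0],
  [0,0,-0.001,0,0,0,0],
  [0,0,-0.0015,0,0,0,0],
])

```text
t: 11.02
tcp_pos: [0.4842, -0.2061, 0.1373]
ee_rot: [-0.074, 0.997, 0.0, 0.001]
ft_force: [-1.4, 1.0, 5.1]
finger_gap: 0.0002
```

Emit:
arm_command([
  [0,0,-0.0015,0,0,0,0],
  [0,0,-0.0015,0,0,0,0],
])

```text
t: 11.18
tcp_pos: [0.4845, -0.2055, 0.1343]
ee_rot: [-0.074, 0.997, 0.001, 0.001]
ft_force: [-1.6, 1.2, 4.7]
finger_gap: -0.0002
```

Emit:
arm_command([
  [0,0,0.004,0,0,0,0],
  [-0.001,0.0005,0,0,0.001,0,0],
  [0,0,0,0,0,0,0],
])

```text
t: 11.43
tcp_pos: [0.4829, -0.2052, 0.1377]
ee_rot: [-0.074, 0.997, 0.001, 0.0]
ft_force: [-0.1, 0.8, -0.5]
finger_gap: -0.0
```

Emit:
arm_command([
  [0.001,0,-0.003,0,0,0,0],
  [0,0,-0.001,0,0,0,0],
  [0,0,-0.001,0,0,0,0],
])

```text
t: 11.68
tcp_pos: [0.4845, -0.2055, 0.1332]
ee_rot: [-0.074, 0.997, 0.001, 0.001]
ft_force: [-3.3, 2.6, 14.5]
finger_gap: 0.0001
```

Emit:
arm_command([
  [0,0,-0.0015,0,0,0,0],
  [0,0,-0.0015,0,0,0,0],
])

```text
t: 11.85
tcp_pos: [0.4852, -0.2053, 0.1327]
ee_rot: [-0.074, 0.997, 0.001, 0.001]
ft_force: [-5.7, 2.5, 21.9]
finger_gap: 0.0001
```

Emit:
arm_command([
  [0,0,0.004,0,0,0,0],
  [0,0,0,0,0,0,0],
  [0,0,0,0,0,0,0],
])

```text
t: 12.1
tcp_pos: [0.4854, -0.2056, 0.1371]
ee_rot: [-0.074, 0.997, 0.001, 0.002]
ft_force: [1.1, -0.2, 0.2]
finger_gap: 0.0002
```

Emit:
arm_command([
  [-0.001,0,-0.002,0,0.002,0,0],
  [0,0,-0.0015,0,0,0,0],
  [0,0,-0.001,0,0,0,0],
])

```text
t: 12.35
tcp_pos: [0.4843, -0.2058, 0.1326]
ee_rot: [-0.074, 0.997, 0.001, 0.0]
ft_force: [-6.2, 2.7, 27.5]
finger_gap: -0.0002
```

Emit:
arm_command([
  [0,0,-0.0013,0,0,0,0],
])

```text
t: 12.43
tcp_pos: [0.4844, -0.2058, 0.1326]
ee_rot: [-0.074, 0.997, 0.002, 0.0]
ft_force: [-7.4, 4.0, 26.2]
finger_gap: 0.0
```

Emit:
arm_command([
  [0,0,0.004,0,0,0,0],
  [-0.0005,0,0.001,0,0,0,0],
  [0,0,0,0,0,0,0],
])

```text
t: 12.68
tcp_pos: [0.4837, -0.2059, 0.1375]
ee_rot: [-0.074, 0.997, 0.002, 0.0]
ft_force: [0.7, 0.3, -0.1]
finger_gap: -0.0001
```

Emit:
arm_command([
  [0,0,-0.002,0,0,0,0],
  [0,0,-0.0015,0,0,0,0],
  [0,0,-0.0006,0,0,0,0],
])

```text
t: 12.93
tcp_pos: [0.4835, -0.2059, 0.1327]
ee_rot: [-0.074, 0.997, 0.002, -0.0]
ft_force: [-4.6, 2.3, 17.6]
finger_gap: -0.0001
```

Emit:
arm_command([
  [0,0,0.005,0,0,0,0],
  [0,0,0.01,0,0,0,0],
  [0,0,0.02,0,0,0,0],
  [0,0,0.02,0,0,0,0],
  [0,0.01,0.02,0,0,0,0],
  [0,0.01,0,0,0,0,0],
  [0,0,0,0,0,0,0],
  [0,0,0,0,0,0,0],
  [0,0,0,0,0,0,0],
])

```text
t: 13.68
tcp_pos: [0.4815, -0.1851, 0.2105]
ee_rot: [-0.073, 0.997, 0.002, -0.002]
ft_force: [-0.3, 0.6, -0.3]
finger_gap: 0.0005
```

```bash
python3 l.py w13; python3 f.py w13 | grep -v None;python3 - <<'E'
from h import *
c=cap('side');save(cv2.resize(c['img'][200:300,200:300],(600,600),interpolation=cv2.INTER_CUBIC),'s13.png')
c=cap('top');save(c['img'],'t13.png')
E
```

```text
t 13.68 tcp [ 481.5 -185.1  210.5] yaw 0.1468 z [-0.0048  0.0041 -1.    ] F [-0.26  0.59 -0.26] gap 0.0005 qv 0.004
n 901 z pct [ 90.1 106.7 108.1]
top ((487.4326477050781, -203.93124389648438), (28.00374412536621, 17.859691619873047), 7.825693607330322) zmean,slope [-0.0153 -0.0073  0.1069] nose 12.9
fixture frame lug top 2.921867247458051 -30.604085611361953
-30 head 527 [-20.1  26.3] walltop 123 [-49.6 -36.5] stop 18 [32.3 49.8]
0 head 353 [-21.7  26.2] walltop 40 [-50.  -42.5] stop 18 [57.  59.4]
head ((4.537761688232422, -4.167459487915039), (92.43035125732422, 63.00855255126953), 0.2030034065246582)
all ((0.26750946044921875, 0.054889678955078125), (127.14920806884766, 104.52892303466797), 89.96159362792969)
wall ((0.4230842590332031, -20.41039276123047), (104.09024047851562, 59.620628356933594), 0.09883806109428406)
```

View pics/w13.png

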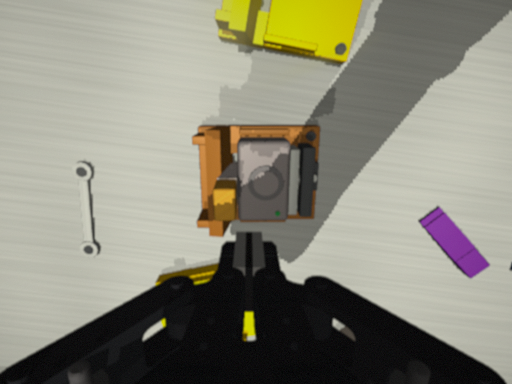

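View pics/s13.png

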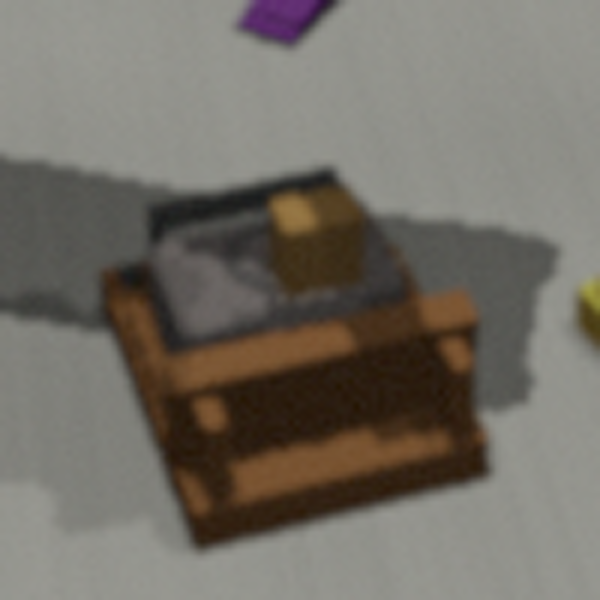

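View pics/t13.png

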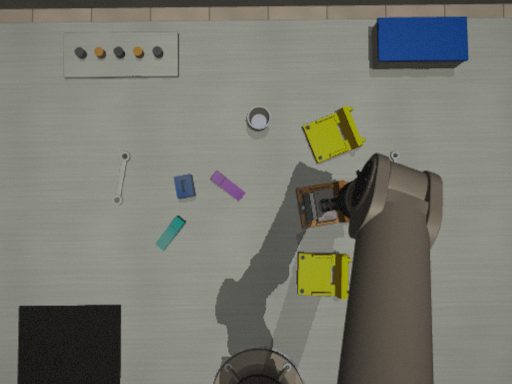

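The wedge's lug at (224,201) stands upright with its nose about 13 mm above the bench. The head has shifted about 1.7 mm against the stop, and the keys and crucible are unmoved. Handing in.

```bash
python3 -c "
from h import *
tool();print(hand_in())"
```

```text
t 13.83 tcp [ 481.2 -185.5  210.2] yaw 0.1458 z [-0.0056  0.004  -1.    ] F [-1.83 -0.5  -0.37] gap -0.0001 qv 0.002
the job is handed in; nothing more can be done
None
```

I took the brass-lugged wedge out of the blue rack, stood it loose in the bronze fixture's slot and let go. I then pressed it down with shut fingers in five lift-off strokes until it locked, and handed in at 13.8 s.

- **Sinking:** the wedge slid about 9 mm at 4–5 N, then the resistance climbed. Strokes of about 22, 27 and 18 N all stopped at the same depth to within 0.1 mm. The 27 N one was harder than the 20 N I aimed for, but by your 0.8–1.4 rule its squeeze is at most about 38 N.
- **Final position:** the nose is about 13 mm above the bench. The wedge is upright to about 0.02 rad, about 3 mm off the slot's middle along x and 2.4 mm towards the head.
- **Head and bystanders:** the head moved about 1.7 mm towards its stop. In the last pictures the crucible and keys look where they started, though the arm hides most of one key in the top view. The gripper is clear of everything.

**Not confirmed or in disagreement:**
- The squeeze on the head could not be measured directly. I estimate roughly 18 to 38 N from the stroke forces, against the 10 to 45 N allowed.
- The top and wrist cameras disagreed by about 4 mm, so I used only the wrist camera for positioning.
- The wedge crept about 3 mm along x during the strokes, within the 12 mm limit.

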